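# Rock the angle gauge on the polishing tool to its mark and hold

### The job

Show me the zone edge of the polishing tool that is now on the grey spindle: take the pendulum angle gauge by its top and stand it level on the crown of that tool, then, pressing only lightly and keeping the dial upright, rock it over on the dome until the pointer settles on the dial mark of the same colour as the tool's band. Finish while still holding it steady there, its base touching the dome, so that I can mark the spot. Do not touch the spare tool on the wooden stand, and leave the loose filters, the loupe and the pen where they are.

Things in the scene. Friction and masses are not known exactly. Their poses are not given: they have to be found in the camera images.
- gauge: Pendulum angle gauge, loose, about 260 g, standing on the table. Flat aluminium base 104 mm long (y), 34 mm wide (x), 12 mm high, its underside the measuring face; on it a light grey case 92 mm wide (y), 24 mm thick (x), reaching 116 mm above the underside. Origin: centre of the underside; x: normal of the dial, out of its face, roughly away from the robot at the start; z up.
- gauge_grip (a point): Where to grip: middle of the solid, ribbed top of the gauge's case (86 to 116 mm above the underside), 98 mm above the underside on the gauge's z axis; grip across the 24 mm thickness (x).
- dial (a point): Pivot of the red pointer, 78 mm above the gauge's underside, on the front of the white dial (82 x 74 mm, on the gauge's +x side). The tip sweeps the lower arc. Seen from in front, the blue mark lies 22 degrees left of the black zero tick (gauge's -y side), the yellow mark 14 degrees right of it (+y side); each is 5 mm (6 degrees) wide.
- pointer (a joint): Pointer reading, rad: 0 with the gauge level; it equals the gauge's turn about its own +x axis (dial normal, right-hand rule), positive when the +y end of the base is raised. Blue mark at +0.384 (22 deg), yellow mark at -0.244 (14 deg). It hangs plumb, swings lightly damped and settles in about a second.
- spindle: Bench polishing spindle, fixed, upright: grey painted foot 120 mm across, tapered housing and bright steel nose, 50 mm high. Origin: centre of its underside. The tool to check is the one standing on its nose.
- stand: Plain wooden stand block, fixed, 105 x 105 mm and 50 mm high. Origin: centre of its underside. The spare tool is parked on it.
- blue_tool: Convex polishing tool, blue band (side and shoulder): disc 88 mm across, 20 to 32 mm above its origin; steel dome 80 mm across, radius 70 mm, crown 44.6 mm above the origin. Origin: centre of the stem's underside, 50 mm above the table, on spindle or stand. The stem is sprung: the tool sinks from 1.5 N, then 1 mm per 1 N, to a stop at 8 mm; it does not turn or shift sideways.
- yellow_tool: Convex polishing tool with a yellow band (side and shoulder), on the other of the two supports. Like the blue one, with the same sprung stem, but the dome's radius is 110 mm and its crown 39.5 mm above the origin.
- blue_tool_centre (a point): Centre of curvature of the blue tool's dome, on its axis, 70 mm below the crown. A gauge base touching the dome lies in a plane 70 mm from this point.
- yellow_tool_centre (a point): Centre of curvature of the yellow tool's dome, on its axis, 110 mm below the crown. A gauge base touching the dome lies in a plane 110 mm from this point.
- filter_low: Round optical filter in a black ring mount, 62 mm across, 8 mm thick, lying on the table; bystander. Origin: centre of the underside.
- filter_top: A second such mounted filter, lying on the first; bystander. Origin: centre of the underside.
- loupe: Small black loupe, 38 mm across, 42 mm high, standing on the table; bystander. Origin: centre of the underside.
- pen: Grey marker pen with black cap, 128 mm long, 12 mm thick, lying along its x axis; bystander. Origin: middle of the underside.

How it is judged:
By the outcome, as a careful person would: the job done as asked, in the order asked, and still so for the second after the job is handed in, while the arm keeps its last pose, push and grip.
It also fails if it takes over 40 s, if anything falls off the work surface, if the arm or the gripper's body presses on something with over 40 N, if the wrist force passes 120 N, or if a joint passes its speed limit or range.

### The arm

A 6-joint arm with a two-finger parallel gripper is mounted at the origin on the work surface. World frame = base frame: x ahead of the robot, y to its left, z up, the work surface at z = 0. Lengths are in mm, angles in rad, forces in N, time in s.
With the tool pointing down it reaches from about 350 to 875 mm from the base axis. Payload 4.2 kg.
Tool frame: the origin (TCP) lies at the very end of the fingers, on their centre line; the grasp point (between the pads) lies 19 mm behind it; z points along the fingers, y is the direction in which the jaws open and shut (so a half turn about z gives the same grasp; the last joint's range is limited). The gripper opens to 85 mm and grips with 20 to 120 N. Pads are 22 mm wide; open, the fingers measure 114 mm over their backs; the gripper's body (76 mm by 85 mm) begins 54 mm behind the grasp point. The pads swing forward as they close: fully open they stand 13 mm farther back than shut.
Start: joints at [1.462, 0.385, 0.008, 0, -1.194, -0.259], TCP at [224.694, 583.191, 231.312] pointing down, gripper open.
Joint ranges: [-3.14, 3.14], [-1.21, 2.06], [-1.07, 1.41], [-3.16, 2.05], [-2.99, -0.16], [-3.1, 3.1]. Speed limits (rad/s): [2.79, 2.79, 3.14, 3.14, 3.14, 3.14].

### API

Orientations are given as a unit quaternion [x, y, z, w].
In Python, from bench import arm gives the robot as it stands.
- The arm moves only by the tool apply_moves, never from a script. Its argument "plan" is one flat list of numbers, 5 for each row, row after row: the gripper's target within -1 to 1 (shut at 1, half-way at 0, fully open at -1), then the shift along the world's x, y, z in m, then the turn about the world's z in degrees. A call has 1 to 8 rows; each row is the pose to reach, as a shift and turn from the pose commanded when the call began; what a row does not reach only later rows make up. A row lasts 1/12 s, in which the tool goes at most 41.7 mm and 7.16 degrees, less where a joint would pass 70% of its speed; a pose out of reach is approached as far as the arm can. A call with a gripper value outside its range is refused whole. The fingers move at their own pace and stop on an object; the grip force is fixed at half the most. Time passes only in rows, so rows that repeat a pose let the fingers close. It gives the time, the measured TCP pose, the force and the opening at its end, in the units of the state.
- arm.read_state(): the state, without advancing time (a new reading comes with each control period).
- arm.get_image(name): name is "scene" or "top"; returns a dict with "color" (400x640x3 uint8, red, green, blue), "range_z" (400x640 float32, mm along the optical axis (not along the pixel's ray), 0 where there is no reading), "camera_matrix" (3x3 intrinsics, pixels), "k1" (the pictures are not rectified: a ray, as slopes to the right and down, at radius r is drawn at 1 + k1 r^2 times it, then the intrinsics apply), "camera_from_world" (4x4, takes a point from world to camera coordinates). Camera axes: x right, y down, z forward; pixel columns grow to the right and rows downward; lengths in mm; the calibration is good to about 2 mm. A picture is of the moment at which its call begins.
- arm.job_done(): hands the job in, once; it reports no verdict.
The state is a dict: "clock": time; "joints": joint angles; "joint_vel": joint speeds; "joint_efforts": joint torques, N m; "position": TCP position; "ee_rot": TCP orientation; "contact_force": force on the tool from outside, world axes, zero at the start; "wrist_torque": the same for the moment, N m; "gripper_width": finger opening in mm.
Only numpy, scipy, OpenCV 4.12 (cv2) and the standard library are available. Lean on these libraries where they do the work, as an engineer would, in place of code of your own. Each camera call takes 0.05 s, during which the arm holds its last target.

## Working session

There is one attempt and no reset: what is moved stays moved. The work goes in short steps, Python scripts to look and compute and a tool call to move; the robot and the scene stay as the last step left them, time stands still between calls to the robot, and variables do not carry over. Pictures are saved under pics/ and viewed, and the job is handed in when it is done.

Besides the shell and the picture viewer there is one more tool, called after "Request:" as name(argument=value, ...) on one line, values as JSON. apply_moves: Moves the arm, as the interface text tells. Its arguments: {"type":"object","properties":{"plan":{"type":"array","items":{"type":"number"}}},"required":["plan"]}

```bash
ls; mkdir -p pics
cat > h.py <<'E'
import numpy as np, cv2
from bench import arm
def px2w(im,u,v,z=None,h=None):
    """pixel -> world; depth z (mm along axis) or plane height h"""
    K=im["camera_matrix"];k1=im["k1"];T=np.array(im["camera_from_world"])
    p=cv2.undistortPoints(np.array([[[u,v]]],float),np.array(K,float),np.array([k1,0,0,0.]))[0,0]
    d=np.array([p[0],p[1],1.]);R=T[:3,:3];t=T[:3,3];o=-R.T@t;r=R.T@d
    if h is not None: z=(h-o[2])/r[2]
    return o+r*z
def w2px(im,P):
    T=np.array(im["camera_from_world"]);P=np.atleast_2d(P).astype(float)
    q,_=cv2.projectPoints(P,cv2.Rodrigues(T[:3,:3])[0],T[:3,3],np.array(im["camera_matrix"],float),np.array([im["k1"],0,0,0.]))
    return q[:,0]
def cloud(im):
    Z=im["range_z"];v,u=np.nonzero(Z>0)
    p=cv2.undistortPoints(np.stack([u,v],1).astype(float)[:,None],np.array(im["camera_matrix"],float),np.array([im["k1"],0,0,0.]))[:,0]
    d=np.c_[p,np.ones(len(p))]*Z[v,u][:,None];T=np.array(im["camera_from_world"])
    W=np.full(Z.shape+(3,),np.nan);W[v,u]=(d-T[:3,3])@T[:3,:3];return W
def save(im,name,box=None,s=1):
    c=im["color"][:,:,::-1]
    if box: c=c[box[1]:box[3],box[0]:box[2]]
    cv2.imwrite("pics/"+name,cv2.resize(c,None,fx=s,fy=s,interpolation=cv2.INTER_CUBIC))
E
python3 - <<'E'
from h import *
for n in("scene","top"):
    im=arm.get_image(n);save(im,n+"0.png");print(n,im["camera_matrix"],im["k1"],im["camera_from_world"])
print(arm.read_state())
E
```

```text
pics
scene [[452.07434204   0.         322.94758557]
 [  0.         452.07434204 201.84480353]
 [  0.           0.           1.        ]] -0.0499966989839514 [[ 7.74255548e-01  6.32814581e-01 -8.60538464e-03 -4.48898818e+02]
 [ 4.19765373e-01 -5.23668540e-01 -7.41328734e-01 -1.70465052e+02]
 [-4.73630001e-01  5.70365643e-01 -6.71086921e-01  1.21323565e+03]
 [ 0.00000000e+00  0.00000000e+00  0.00000000e+00  1.00000000e+00]]
top [[382.15626578   0.         324.62856048]
 [  0.         382.15626578 199.30172702]
 [  0.           0.           1.        ]] -0.07430509762586655 [[ 8.85775244e-03 -9.99740257e-01 -2.09990346e-02  6.50066590e+00]
 [-9.97554808e-01 -7.37862094e-03 -6.94979160e-02  5.66979750e+02]
 [ 6.93249205e-02  2.15632832e-02 -9.97361058e-01  7.55315761e+02]
 [ 0.00000000e+00  0.00000000e+00  0.00000000e+00  1.00000000e+00]]
{'clock': 0.1, 'joints': array([ 1.46159243e+00,  3.85485421e-01,  6.76781190e-03, -4.39577215e-04,
       -1.19399756e+00, -2.58571593e-01]), 'joint_vel': array([ 0.00037788, -0.00149647,  0.00322415,  0.00099137,  0.00126134,
        0.00054864]), 'joint_efforts': array([-9.67827473e-04, -3.93316376e+01,  1.88931763e+01,  4.19801205e+00,
       -2.53793834e-03,  3.91759542e-06]), 'position': array([224.52489066, 582.72221143, 230.32889589]), 'ee_rot': array([ 9.83124938e-01, -1.82932757e-01, -1.32135898e-04,  9.71991384e-04]), 'contact_force': array([-0.20469141, -0.55008113, -0.16575295]), 'wrist_torque': array([-0.04498368, -0.01971139,  0.01160543]), 'gripper_width': 85.03662121523858}
```

View pics/scene0.png

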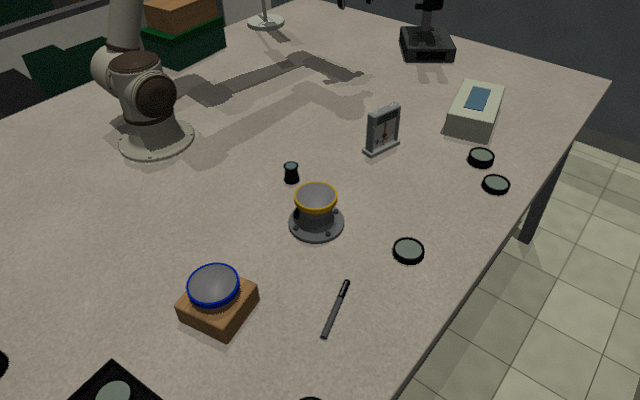

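View pics/top0.png

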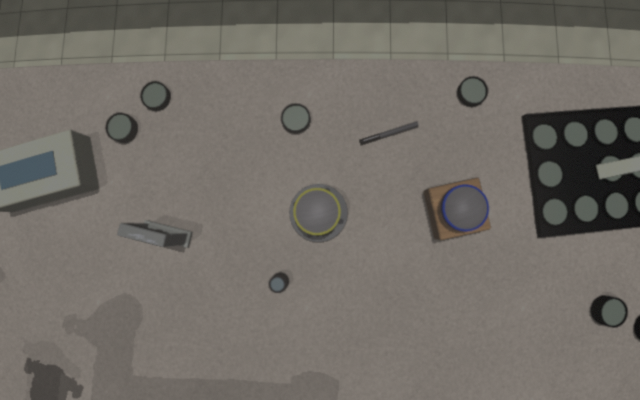

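Run:
```python
from h import *
for n,b in(("scene",(350,90,420,165)),("top",(100,200,220,270))):
    im=arm.get_image(n);save(im,n+"_g.png",b,8 if n=="scene" else 6)
    W=cloud(im)
    # gauge: region around
    x0=px2w(im,*((382,140) if n=="scene" else (155,235)),h=60);print(n,x0)
    m=(np.abs(W[...,:2]-x0[:2]).max(-1)<110)&(W[...,2]>95)&(W[...,2]<130)
    P=W[m];print(len(P))
    if len(P)>5:
        r=cv2.minAreaRect(P[:,:2].astype(np.float32));print(r,cv2.boxPoints(r),np.percentile(P[:,2],[5,50,95]))
    m=(np.abs(W[...,:2]-x0[:2]).max(-1)<110)&(W[...,2]>5)&(W[...,2]<15)
    P=W[m];r=cv2.minAreaRect(P[:,:2].astype(np.float32));print('base',len(P),r,cv2.boxPoints(r))
    # dome fit
    x0=px2w(im,*((316,195) if n=="scene" else (317,210)),h=88);print('dome0',x0)
    m=(np.hypot(*(W[...,:2]-x0[:2]).T).T<37)&(W[...,2]>80)&(W[...,2]<95)
    P=W[m];A=np.c_[2*P,np.ones(len(P))];s=np.linalg.lstsq(A,(P**2).sum(1),rcond=None)[0];print(len(P),'c',s[:3],'R',np.sqrt(s[3]+s[:3]@s[:3]),'zmax',P[:,2].max())
    from scipy.optimize import least_squares
    f=least_squares(lambda c:np.linalg.norm(P-c,axis=1)-110,[*x0[:2],-20],loss='soft_l1');print('R110',f.x,np.sqrt((f.fun**2).mean()))
```

```text
scene [523.72490655 295.52206797  60.        ]
400
((495.9547119140625, 337.8248596191406), (94.58120727539062, 28.621328353881836), 75.2518539428711) [[470.07675 295.73535]
 [497.7551  288.44922]
 [521.83264 379.91437]
 [494.15433 387.2005 ]] [ 96.84285459 111.68387439 115.18755398]
base 242 ((497.4745788574219, 337.98480224609375), (103.98137664794922, 33.7838249206543), 76.34294128417969) [[468.78476 291.45242]
 [501.6134  283.47574]
 [526.1644  384.51718]
 [493.33575 392.49387]]
dome0 [549.40876979  16.41936432  88.        ]
732 c [544.10159617  19.95390534   6.00185663] R 83.95427673907795 zmax 91.11128469482023
R110 [542.22452744  21.3967655  -20.92690297] 1.124643086142774
top [491.5459652  342.02967094  60.        ]
769
((494.5536804199219, 342.4869079589844), (92.837158203125, 26.703380584716797), 78.4452133178711) [[472.17474 299.68347]
 [498.3369  294.33466]
 [516.9326  385.29034]
 [490.77045 390.63916]] [101.47488875 115.56711034 117.7567529 ]
base 336 ((499.4951477050781, 329.42205810546875), (129.07310485839844, 36.21155548095703), 62.761592864990234) [[453.85913 280.32886]
 [486.0552  263.75507]
 [545.13116 378.51526]
 [512.93506 395.08905]]
dome0 [542.26010625  23.54937583  88.        ]
1232 c [540.83244062  24.65636591  10.5121946 ] R 80.08834509825003 zmax 91.79981229644422
R110 [540.37645373  25.11577488 -20.63560372] 1.1284067649139693
```

View pics/scene_g.png

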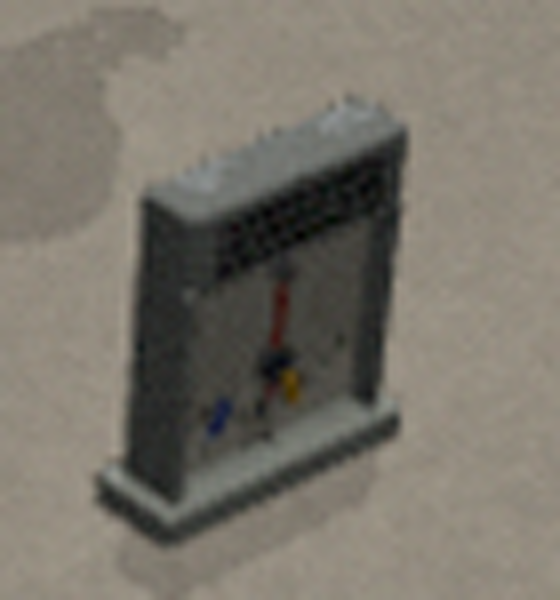

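View pics/top_g.png

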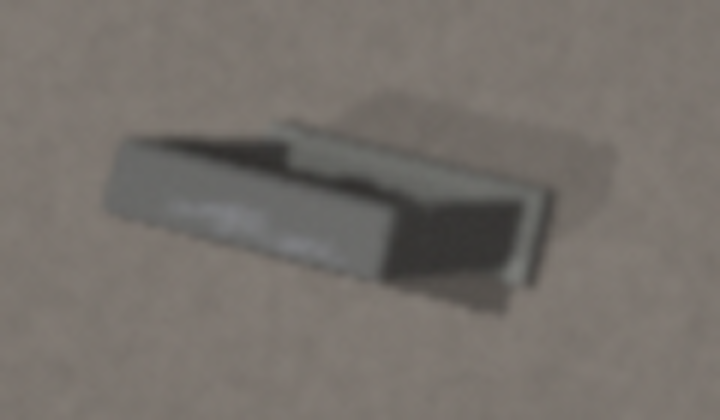

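Request:
apply_moves(plan=[-1, 0.03, -0.03, -0.01, -7, -1, 0.06, -0.055, -0.02, -14, -1, 0.09, -0.08, -0.03, -21, -1, 0.12, -0.11, -0.04, -28, -1, 0.15, -0.135, -0.05, -35, -1, 0.18, -0.16, -0.06, -42, -1, 0.21, -0.19, -0.065, -49, -1, 0.24, -0.215, -0.07, -56])

```text
clock: 0.87
position: [465.4, 366.1, 160.6]
ee_rot: [0.78, -0.625, -0.0, 0.001]
contact_force: [0.4, 0.1, 0.2]
gripper_width: 85.5
```

Request:
apply_moves(plan=[-1, 0.01, -0.01, -0.005, -7, -1, 0.02, -0.02, -0.005, -14, -1, 0.03, -0.026, -0.005, -21, -1, 0.03, -0.026, -0.005, -25.6, -1, 0.03, -0.026, -0.005, -25.6])

```text
clock: 1.28
position: [495.2, 341.4, 155.9]
ee_rot: [-0.624, 0.782, -0.0, -0.0]
contact_force: [-0.1, -0.1, 0.7]
gripper_width: 85.1
```

Run:
```python
from h import *
s=arm.read_state();print(s['position'],s['ee_rot'])
im=arm.get_image("scene");save(im,"s1.png",(330,60,430,170),7)
im=arm.get_image("top");save(im,"t1.png",(80,180,240,280),5)
```

```text
[495.17224675 341.41778435 155.91743762] [-6.23601131e-01  7.81742608e-01 -1.45305182e-05 -3.52016217e-04]
```

View pics/s1.png

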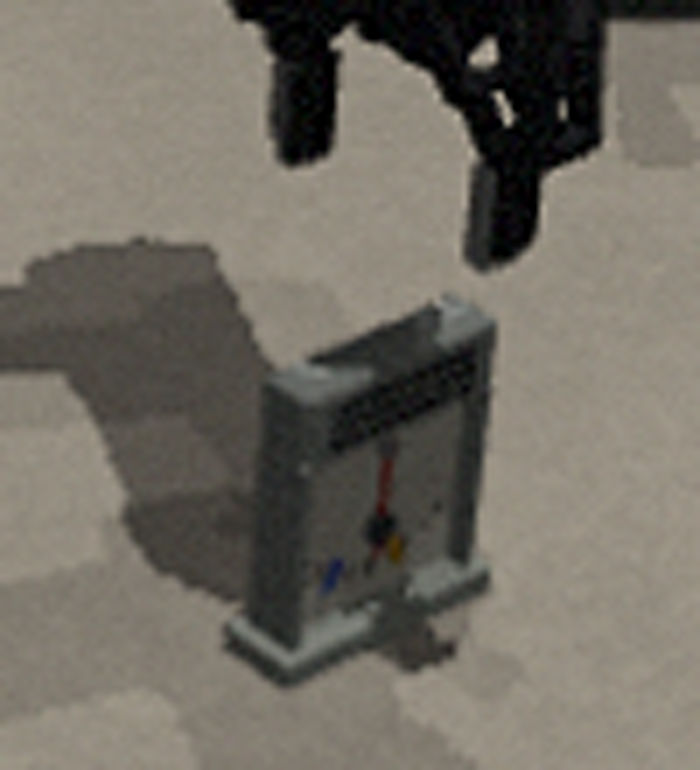

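View pics/t1.png

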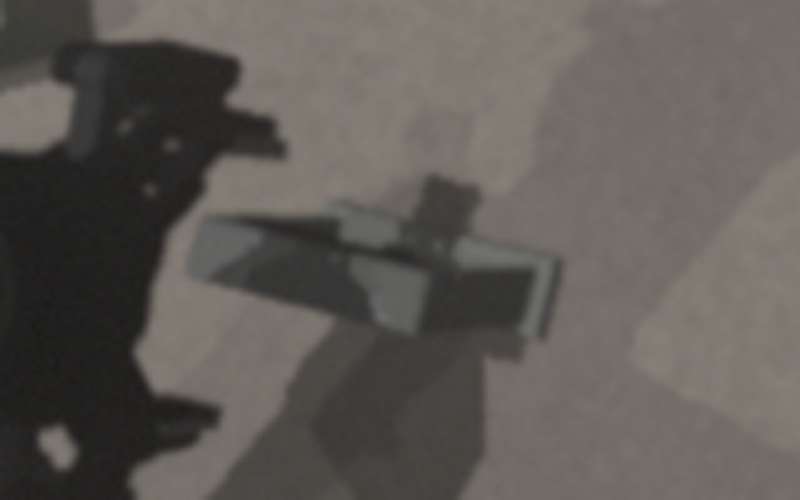

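Run:
```python
from h import *
for n,a,b in(("scene",(400,98),(372.7,83)),("top",(136,209.5),(123,263.5))):
    im=arm.get_image(n)
    P=px2w(im,*a,h=169);Q=px2w(im,*b,h=169);print(n,P,Q,(P+Q)/2, np.linalg.norm(P-Q))
```

```text
scene [544.11313917 323.61200088 169.        ] [454.43971643 344.43251516 169.        ] [499.2764278  334.02225802 169.        ] 92.05876688649201
top [536.98515452 325.23602836 169.        ] [446.19270259 344.89725075 169.        ] [491.58892855 335.06663956 169.        ] 92.89689441922933
```

Request:
apply_moves(plan=[-1, 0, 0, -0.03, 0, -1, 0, 0, -0.055, 0, -1, 0, 0, -0.075, 0, -1, 0, 0, -0.075, 0])

```text
clock: 1.82
position: [492.0, 340.3, 76.9]
ee_rot: [-0.625, 0.781, -0.0, -0.005]
contact_force: [0.2, -1.4, 0.1]
gripper_width: 85.5
```

Run:
```python
from h import *
im=arm.get_image("scene");save(im,"s2.png",(330,60,430,170),7)
im=arm.get_image("top");save(im,"t2.png",(80,180,240,280),5)
```

```text
(no output)
```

View pics/s2.png

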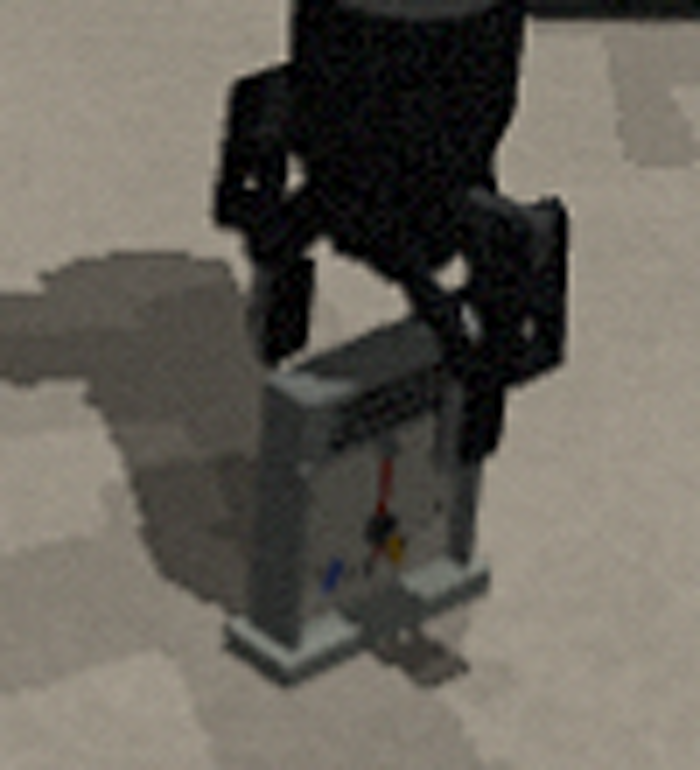

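View pics/t2.png

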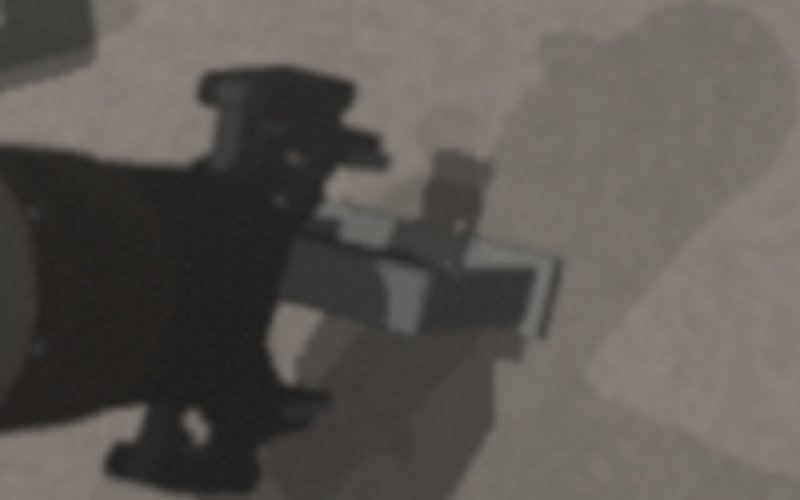

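Run:
```python
from h import *
s=arm.read_state();print(s['position'],s['ee_rot'],s['clock'])
a=np.radians(-12.8);g=np.array([np.cos(a),np.sin(a)]);t=np.array([-g[1],g[0]])
p=s['position'];
im=arm.get_image("scene")
# 4 tip corners guess for each finger: inner face at +-42.5, width +-11
for sgn in(1,-1):
  for w in(11,-11):
    for d in (42.5,55):
      P=np.r_[p[:2]+sgn*d*g+w*t,p[2]+13];q=w2px(im,P)[0];print(sgn,w,d,(q-[330,60])*7)
# gauge top corners under the assumed pose
for c in((495.5,340.2),):
  for sx in(12,-12):
    for sy in(46,-46):
      q=w2px(im,np.r_[np.array(c)+sx*g+sy*t,116])[0];print('top',sx,sy,(q-[330,60])*7)
```

```text
[494.55033033 342.4521473   81.28859952] [-6.25452385e-01  7.80262138e-01 -3.36014546e-04 -4.43495859e-04] 1.9167
1 11 42.5 [484.77667489 430.84820835]
1 11 55 [510.74316556 446.18497211]
1 -11 42.5 [439.22335006 452.30931904]
1 -11 55 [465.13439267 467.93461755]
-1 11 42.5 [316.92643761 331.90358576]
-1 11 55 [293.46082363 318.09774424]
-1 -11 42.5 [271.83200606 351.55160603]
-1 -11 55 [248.4444241  337.49945894]
top 12 46 [498.61728649 311.71661099]
top 12 -46 [306.08493242 397.88300369]
top -12 46 [450.32319756 284.82888788]
top -12 -46 [258.34768078 368.8458222 ]
```

Request:
apply_moves(plan=[0.2, 0, 0, 0, 0, 0.6, 0, 0, 0, 0, 1, 0, 0, 0, 0, 1, 0, 0, 0, 0, 1, 0, 0, 0, 0, 1, 0, 0, 0, 0])

```text
clock: 2.47
position: [495.0, 342.5, 82.0]
ee_rot: [-0.625, 0.781, 0.0, 0.001]
contact_force: [-1.1, 0.8, 3.7]
gripper_width: 23.3
```

Run:
```python
from h import *
im=arm.get_image("scene");save(im,"s3.png",(330,60,430,170),7)
s=arm.read_state();print(s['position'],s['ee_rot'],s['clock'],s['gripper_width'],s['contact_force'],s['wrist_torque'])
```

```text
[494.95738764 342.5106723   81.96433686] [-6.24840515e-01  7.80752193e-01  2.94689111e-05  5.85702618e-04] 2.5167 23.419598800881374 [-0.52014984  0.36549324  2.78076317] [ 0.03363491  0.1894016  -0.01534731]
```

View pics/s3.png

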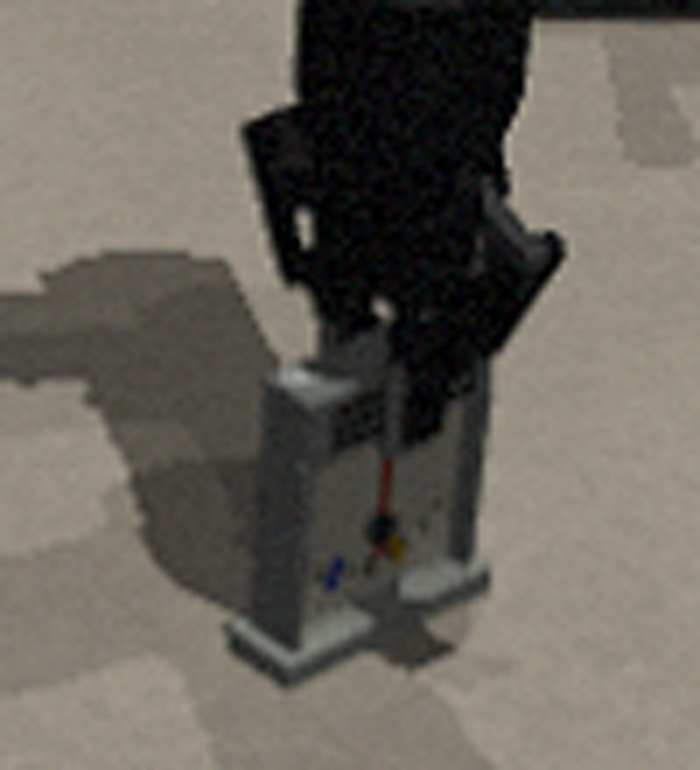

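Request:
apply_moves(plan=[1, 0, 0, 0.025, 0, 1, 0, 0, 0.06, 0, 1, 0, 0, 0.1, 0, 1, 0.005, -0.02, 0.13, 0, 1, 0.01, -0.05, 0.13, 0, 1, 0.015, -0.085, 0.13, 0, 1, 0.02, -0.12, 0.13, 0, 1, 0.025, -0.155, 0.13, 0])

```text
clock: 3.18
position: [518.7, 185.5, 210.4]
ee_rot: [-0.625, 0.781, 0.0, -0.001]
contact_force: [0.6, -0.1, -3.4]
gripper_width: 23.5
```

Request:
apply_moves(plan=[1, 0.005, -0.035, 0, 0, 1, 0.01, -0.07, 0, 0, 1, 0.015, -0.105, 0, 0, 1, 0.018, -0.135, 0, 0, 1, 0.02, -0.155, 0, 0, 1, 0.02, -0.162, 0, 0, 1, 0.02, -0.162, 0, 0, 1, 0.02, -0.162, 0, 0])

```text
clock: 3.85
position: [539.3, 25.3, 210.7]
ee_rot: [-0.624, 0.781, 0.0, -0.0]
contact_force: [0.1, 0.2, -2.0]
gripper_width: 23.3
```

```bash
cat > look.py <<'E'
import sys
from h import *
n=sys.argv[1]
im=arm.get_image("scene");save(im,"s%s.png"%n,(255,80,385,260),4.4)
it=arm.get_image("top");save(it,"t%s.png"%n,(230,140,400,280),4.5)
s=arm.read_state()
for k in('clock','position','ee_rot','gripper_width','contact_force','wrist_torque'):print(k,np.round(s[k],4))
E
python3 look.py 4
```

```text
clock 3.95
position [539.565   26.1784 211.0001]
ee_rot [-6.252e-01  7.805e-01  2.000e-04 -1.000e-04]
gripper_width 23.0878
contact_force [-0.0207  0.4815 -2.5947]
wrist_torque [ 0.004  -0.028   0.0052]
```

View pics/s4.png

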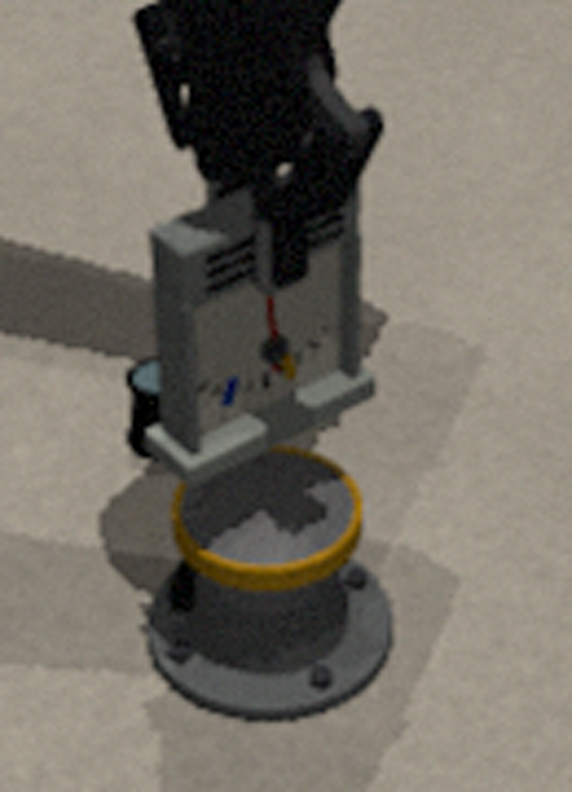

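View pics/t4.png

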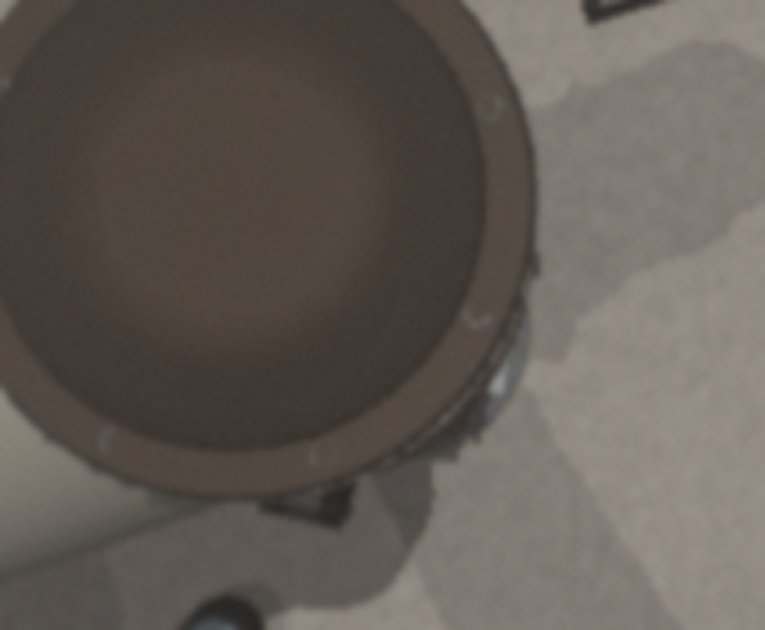

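Request:
apply_moves(plan=[1, 0, 0, -0.015, 0, 1, 0, 0, -0.03, 0, 1, 0, 0, -0.036, 0, 1, 0, 0, -0.036, 0, 1, 0, 0, -0.036, 0])

```text
clock: 4.37
position: [539.9, 25.9, 175.4]
ee_rot: [-0.625, 0.78, -0.0, -0.0]
contact_force: [0.3, -0.7, -2.7]
gripper_width: 23.1
```

Request:
apply_moves(plan=[1, 0, 0, -0.001, 0, 1, 0, 0, -0.002, 0, 1, 0, 0, -0.002, 0, 1, 0, 0, -0.002, 0])

```text
clock: 4.7
position: [539.9, 25.2, 173.8]
ee_rot: [-0.625, 0.781, -0.0, 0.0]
contact_force: [-0.2, 0.1, -3.3]
gripper_width: 23.4
```

```bash
python3 look.py 5
```

```text
clock 4.8
position [539.818   25.1617 173.613 ]
ee_rot [-6.247e-01  7.808e-01 -1.000e-04  2.000e-04]
gripper_width 23.2114
contact_force [-0.0718  0.2888 -2.7286]
wrist_torque [-0.0495  0.03    0.0009]
```

View pics/s5.png

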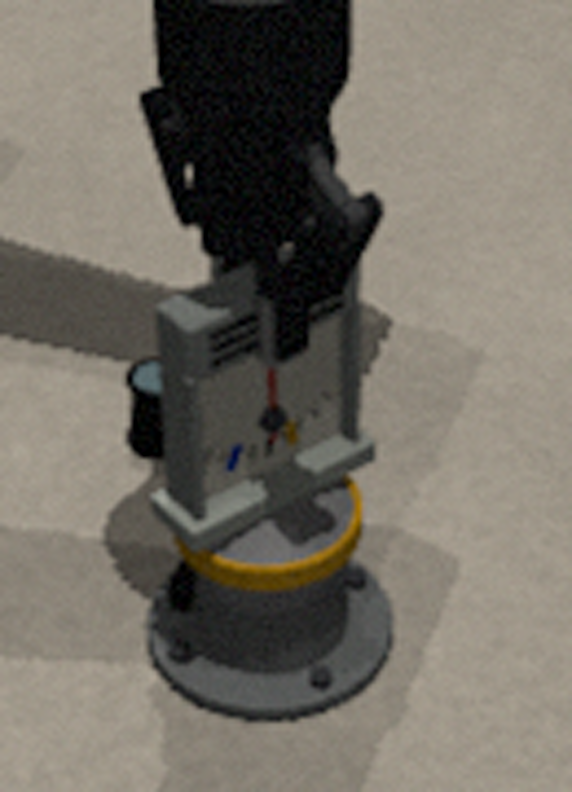

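Request:
apply_moves(plan=[1, 0, 0, -0.001, 0, 1, 0, 0, -0.0015, 0, 1, 0, 0, -0.002, 0, 1, 0, 0, -0.002, 0])

```text
clock: 5.13
position: [539.6, 25.1, 171.1]
ee_rot: [-0.625, 0.781, 0.0, -0.0]
contact_force: [-0.0, 0.2, -2.8]
gripper_width: 23.0
```

Request:
apply_moves(plan=[1, 0, 0, -0.0005, 0, 1, 0, 0, -0.001, 0, 1, 0, 0, -0.001, 0, 1, 0, 0, -0.001, 0])

```text
clock: 5.47
position: [539.8, 25.2, 170.5]
ee_rot: [-0.625, 0.781, -0.0, 0.0]
contact_force: [-1.1, 0.2, -0.6]
gripper_width: 23.4
```

Request:
apply_moves(plan=[1, 0, 0, -0.0005, 0, 1, 0, 0, -0.001, 0, 1, 0, 0, -0.001, 0, 1, 0, 0, -0.001, 0, 1, 0, 0, -0.001, 0])

```text
clock: 5.88
position: [539.7, 25.2, 169.4]
ee_rot: [-0.625, 0.781, -0.0, 0.0]
contact_force: [-1.2, -0.3, -0.1]
gripper_width: 23.4
```

```bash
python3 look.py 6
```

```text
clock 5.9833
position [539.7577  25.1933 169.4276]
ee_rot [-6.248e-01  7.808e-01 -1.000e-04  1.000e-04]
gripper_width 23.1173
contact_force [-0.1063 -0.5071  0.0414]
wrist_torque [ 0.0029  0.2562 -0.0035]
```

View pics/s6.png

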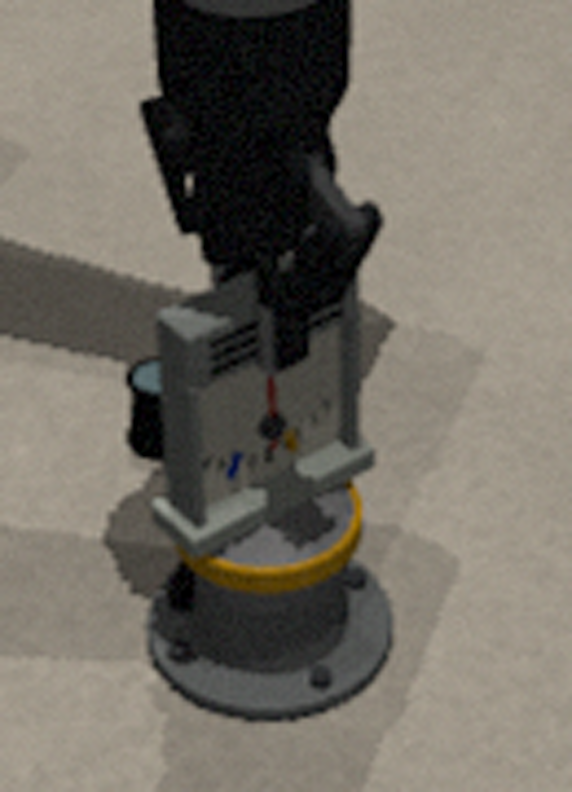

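Request:
apply_moves(plan=[1, 0.0004, 0.002, 0, 0, 1, 0.0009, 0.004, 0, 0, 1, 0.0013, 0.006, 0, 0, 1, 0.0018, 0.008, 0, 0, 1, 0.0022, 0.0098, 0, 0, 1, 0.0022, 0.0098, 0, 0, 1, 0.0022, 0.0098, 0, 0])

```text
clock: 6.57
position: [542.1, 35.4, 169.3]
ee_rot: [-0.625, 0.781, 0.0, 0.0]
contact_force: [-0.4, -0.7, 0.1]
gripper_width: 23.0
```

```bash
python3 look.py 7
```

```text
clock 6.6667
position [542.0698  35.2772 169.3416]
ee_rot [-6.248e-01  7.808e-01  0.000e+00  4.000e-04]
gripper_width 23.3552
contact_force [-0.1711 -0.127  -0.9933]
wrist_torque [-0.0777  0.1097 -0.0798]
```

View pics/s7.png

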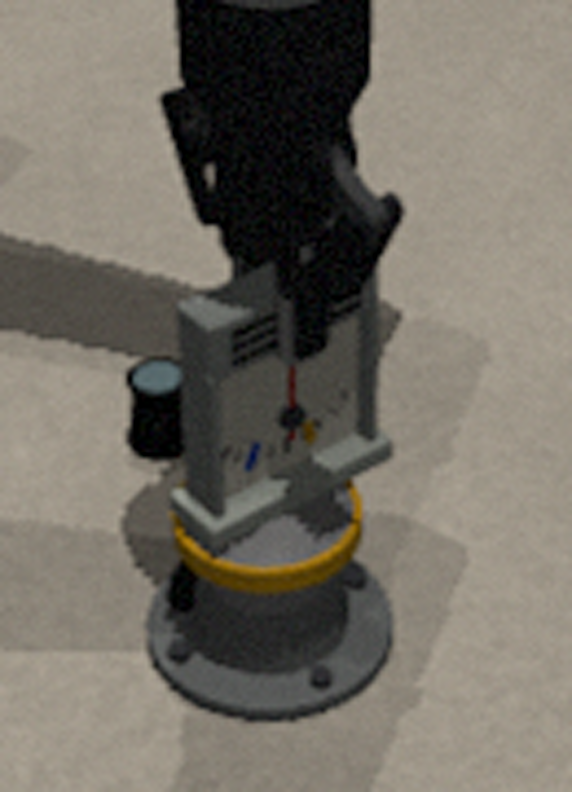

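Request:
apply_moves(plan=[1, 0.0006, 0.0028, -0.0001, 0, 1, 0.0012, 0.0056, -0.0002, 0, 1, 0.0019, 0.0084, -0.0004, 0, 1, 0.0025, 0.0112, -0.0006, 0, 1, 0.0031, 0.014, -0.0007, 0, 1, 0.0038, 0.0168, -0.0009, 0, 1, 0.0044, 0.0195, -0.001, 0, 1, 0.0044, 0.0195, -0.001, 0])

```text
clock: 7.33
position: [546.5, 55.1, 168.3]
ee_rot: [-0.625, 0.781, 0.0, 0.0]
contact_force: [-0.2, -0.9, 0.5]
gripper_width: 23.3
```

```bash
python3 look.py 8
```

```text
clock 7.4333
position [546.483   54.9986 168.3714]
ee_rot [-6.248e-01  7.808e-01  1.000e-04  4.000e-04]
gripper_width 23.3922
contact_force [ 0.3666 -0.161   1.2407]
wrist_torque [-0.1599  0.2535  0.0296]
```

View pics/s8.png

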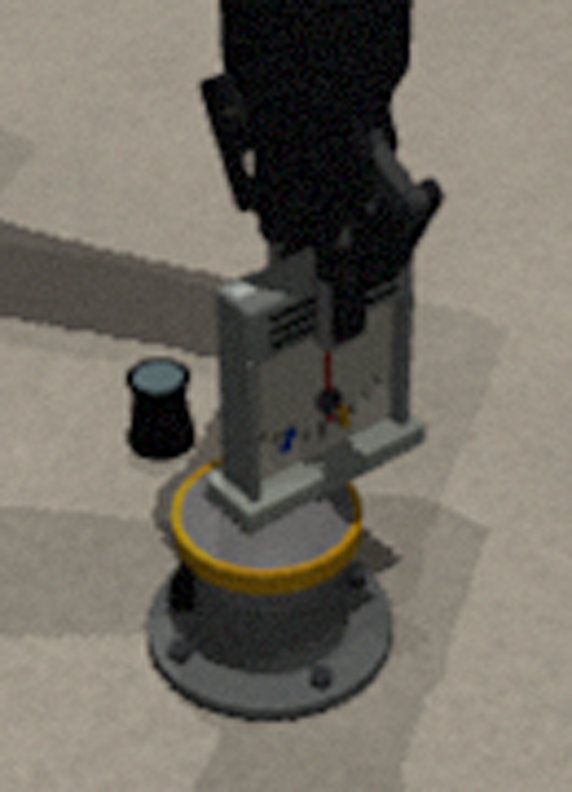

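```bash
cat > ov.py <<'E'
import sys
from h import *
name=sys.argv[1];tilts=[float(x) for x in sys.argv[2].split(',')]
im=arm.get_image("scene");s=arm.read_state()
q=s['ee_rot'];yaw=2*np.arctan2(q[1],q[0])-np.pi/2
yaw=(yaw+np.pi/2)%np.pi-np.pi/2
g=np.array([np.cos(yaw),np.sin(yaw),0]);t=np.array([-g[1],g[0],0])
grip=s['position']+[0,0,19]
H=100.
def pts(tilt,P,off=(0,0,0)):
    P=np.atleast_2d(P).astype(float);a=np.radians(tilt)
    ty=np.cos(a)*t+np.sin(a)*np.array([0,0,1]);tz=np.cos(a)*np.array([0,0,1])-np.sin(a)*t
    return w2px(im,grip+np.array(off)+P[:,:1]*g+P[:,1:2]*ty+(P[:,2:]-H)*tz)
if __name__=="__main__":
    cu,cv_=pts(0,[0,0,50])[0];b=(int(cu)-65,int(cv_)-65)
    c=im["color"][b[1]:b[1]+130,b[0]:b[0]+130,::-1];c=cv2.resize(c,None,fx=4.5,fy=4.5,interpolation=cv2.INTER_CUBIC)
    o=c.copy()
    for k,ti in enumerate(tilts):
        col=[(0,255,0),(255,0,255),(0,255,255)][k]
        for L in ([[17,-52,0],[17,52,0]],[[17,-52,12],[17,52,12]],[[17,-52,0],[17,-52,12]],[[17,52,0],[17,52,12]],[[12,-46,12],[12,-46,116],[12,46,116],[12,46,12]],[[-12,-46,116],[12,-46,116]]):
            p=((pts(ti,L)-np.array(b)+.5)*4.5).astype(int);cv2.polylines(o,[p[:,None]],False,col,1,cv2.LINE_AA)
        # plumb from pivot and mark
    cv2.imwrite("pics/"+name,np.hstack([c,o])[:, :] if False else o);cv2.imwrite("pics/raw_"+name,c)
    for k in('clock','position','contact_force','wrist_torque'):print(k,np.round(s[k],3))
    print('yaw',np.degrees(yaw))
E
python3 ov.py o8.png 0,-4
```

```text
clock 7.483
position [546.466  54.941 168.369]
contact_force [-0.075 -0.202  0.418]
wrist_torque [-0.039  0.187 -0.028]
yaw -12.671719715722896
```

View pics/o8.png

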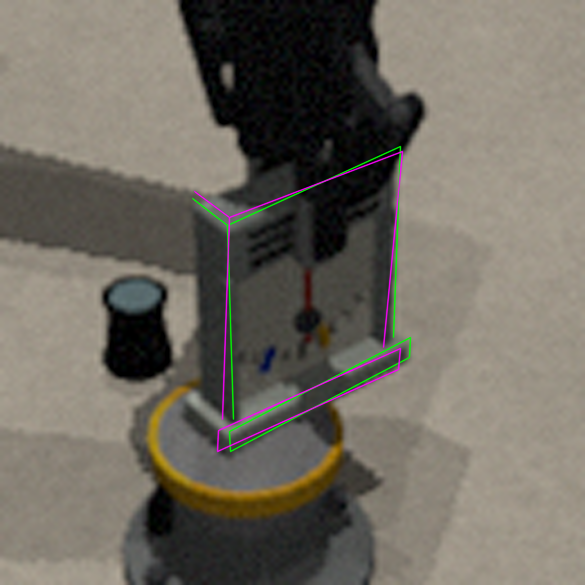

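Request:
apply_moves(plan=[1, 0.0003, 0.0014, -0.0005, 0, 1, 0.0006, 0.0028, -0.001, 0, 1, 0.0009, 0.0042, -0.0014, 0, 1, 0.0012, 0.0056, -0.0018, 0, 1, 0.0015, 0.007, -0.0022, 0, 1, 0.0018, 0.0084, -0.0026, 0, 1, 0.0022, 0.0098, -0.003, 0, 1, 0.0022, 0.0098, -0.003, 0])

```text
clock: 8.15
position: [548.6, 64.4, 165.4]
ee_rot: [-0.625, 0.781, -0.0, -0.0]
contact_force: [-1.3, -2.4, 2.9]
gripper_width: 23.4
```

```bash
python3 ov.py o9.png 0,-4
```

```text
clock 8.2
position [548.603  64.403 165.475]
contact_force [-0.475 -2.538  3.862]
wrist_torque [-1.168  0.382 -0.071]
yaw -12.658341548905781
```

View pics/o9.png

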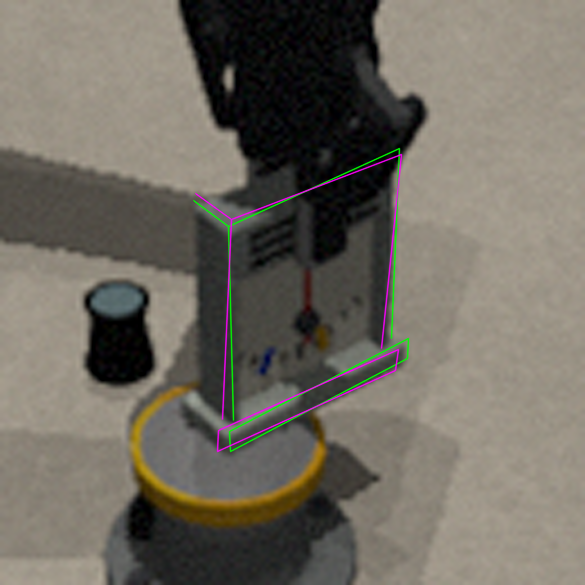

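Request:
apply_moves(plan=[0.8, 0, 0, 0, 0, 0.7, 0, 0, 0, 0, 0.6, 0, 0, 0, 0, 0.6, 0, 0, 0, 0])

```text
clock: 8.53
position: [548.6, 64.3, 165.4]
ee_rot: [-0.625, 0.781, -0.0, 0.0]
contact_force: [-1.1, -2.3, 3.5]
gripper_width: 23.3
```

```bash
python3 ov.py o10.png 0,-4
```

```text
clock 8.583
position [548.556  64.321 165.402]
contact_force [-0.546 -2.201  3.41 ]
wrist_torque [-1.14   0.31   0.009]
yaw -12.674232680412924
```

View pics/o10.png

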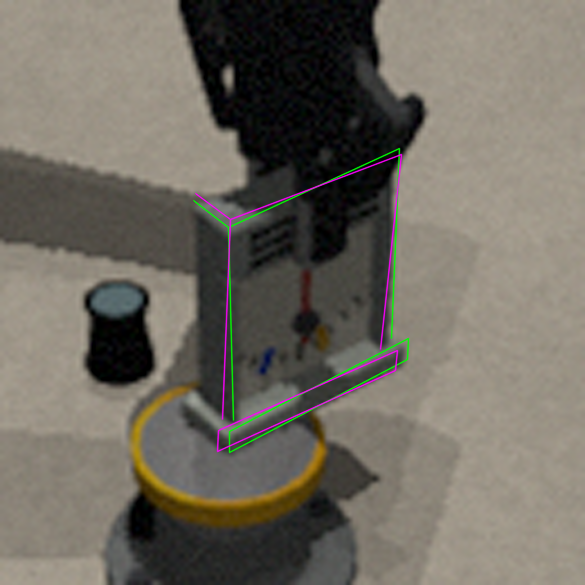

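Request:
apply_moves(plan=[0.5, 0, 0, 0, 0, 0.5, 0, 0, 0, 0, 0.5, 0, 0, 0, 0])

```text
clock: 8.83
position: [548.6, 64.3, 165.4]
ee_rot: [-0.625, 0.781, -0.0, 0.0]
contact_force: [-0.8, -1.0, 3.3]
gripper_width: 23.6
```

Request:
apply_moves(plan=[0.47, 0, 0, 0, 0, 0.47, 0, 0, 0, 0])

```text
clock: 9.0
position: [548.6, 64.3, 165.4]
ee_rot: [-0.625, 0.781, -0.0, 0.0]
contact_force: [-0.2, -1.8, 3.4]
gripper_width: 23.4
```

Request:
apply_moves(plan=[0.45, 0, 0, 0, 0, 0.45, 0, 0, 0, 0])

```text
clock: 9.17
position: [548.6, 64.7, 165.3]
ee_rot: [-0.625, 0.781, 0.0, 0.0]
contact_force: [-1.0, -0.7, 3.3]
gripper_width: 23.7
```

```bash
python3 ov.py o11.png 0,-4
```

```text
clock 9.217
position [548.597  64.649 165.293]
contact_force [-0.548  0.172  4.169]
wrist_torque [-0.535  0.273  0.008]
yaw -12.678320226767543
```

View pics/raw_o11.png

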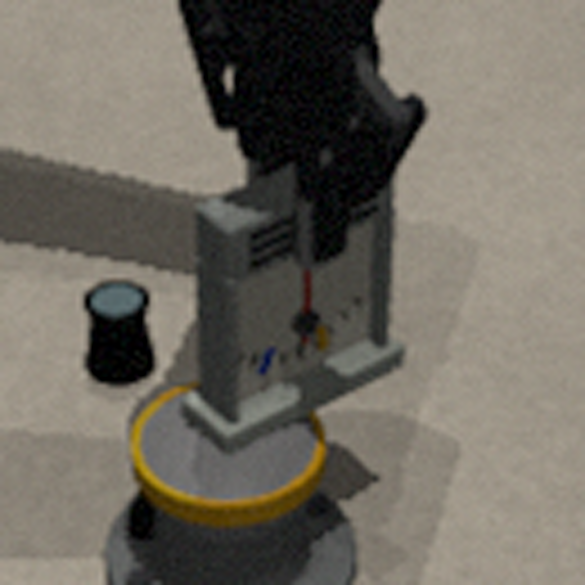

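Request:
apply_moves(plan=[0.443, 0, 0, 0, 0, 0.443, 0, 0, 0, 0])

```text
clock: 9.38
position: [548.7, 65.0, 165.3]
ee_rot: [-0.625, 0.781, 0.0, 0.001]
contact_force: [-0.9, 1.1, 3.5]
gripper_width: 23.8
```

Request:
apply_moves(plan=[0.438, 0, 0, 0, 0, 0.438, 0, 0, 0, 0])

```text
clock: 9.55
position: [548.9, 65.1, 165.3]
ee_rot: [-0.625, 0.781, 0.0, 0.001]
contact_force: [-1.0, 2.6, 2.4]
gripper_width: 24.4
```

```bash
python3 ov.py o12.png 0,-6
```

```text
clock 9.6
position [548.87   65.054 165.304]
contact_force [-0.619  3.047  2.679]
wrist_torque [ 0.73   0.149 -0.034]
yaw -12.668461794200352
```

View pics/o12.png

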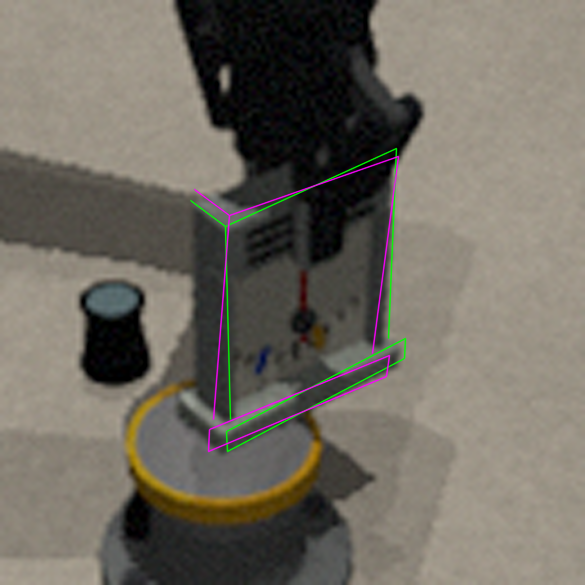

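Request:
apply_moves(plan=[0.443, 0.0003, 0.0015, 0, 0, 0.443, 0.0007, 0.003, 0, 0, 0.443, 0.001, 0.0045, -0.0002, 0, 0.443, 0.0013, 0.006, -0.0004, 0, 0.443, 0.0017, 0.0075, -0.0006, 0, 0.443, 0.002, 0.009, -0.0008, 0, 0.443, 0.0023, 0.0105, -0.001, 0, 0.443, 0.0026, 0.0117, -0.0014, 0])

```text
clock: 10.27
position: [550.6, 75.8, 163.3]
ee_rot: [-0.625, 0.781, 0.0, -0.001]
contact_force: [0.7, -0.3, -2.3]
gripper_width: 24.1
```

```bash
python3 ov.py o13.png 0,-7
```

```text
clock 10.317
position [550.582  75.978 163.219]
contact_force [ 0.539 -0.412 -1.142]
wrist_torque [-0.153 -0.071 -0.003]
yaw -12.682523473509788
```

View pics/o13.png

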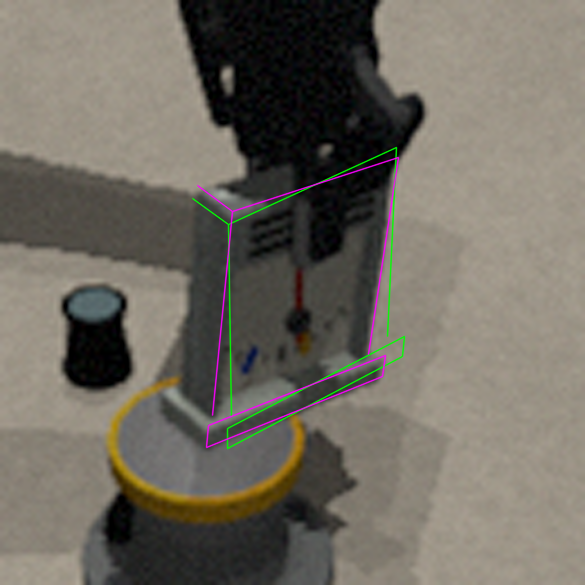

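```bash
cat > zoom.py <<'E'
import sys
from h import *
import ov
im=ov.im
t=float(sys.argv[2])
c=ov.pts(t,[12,0,55])[0];b=(int(c[0])-28,int(c[1])-24)
o=im["color"][b[1]:b[1]+48,b[0]:b[0]+56,::-1];o=cv2.resize(o,None,fx=13,fy=12.5,interpolation=cv2.INTER_CUBIC)
cv2.imwrite("pics/"+sys.argv[1],cv2.convertScaleAbs(o,alpha=1.5,beta=-20))
E
python3 zoom.py z13.png -10
```

```text
(no output)
```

View pics/z13.png

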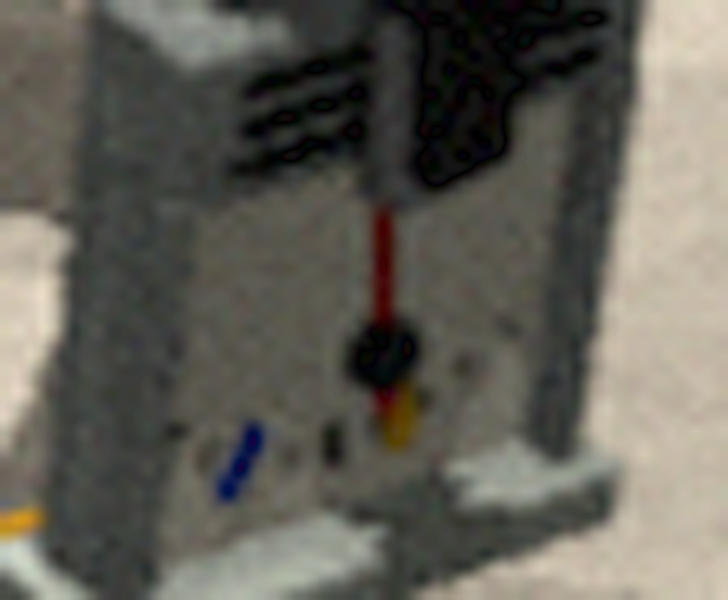

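Request:
apply_moves(plan=[0.443, 0.0002, 0.0011, -0.0005, 0, 0.443, 0.0005, 0.0022, -0.001, 0, 0.443, 0.0007, 0.0033, -0.0015, 0, 0.443, 0.001, 0.0044, -0.002, 0, 0.443, 0.001, 0.0044, -0.002, 0, 0.443, 0.001, 0.0044, -0.002, 0])

```text
clock: 10.87
position: [552.0, 80.5, 161.9]
ee_rot: [-0.625, 0.781, 0.0, -0.0]
contact_force: [-0.3, -0.5, 0.1]
gripper_width: 24.0
```

```bash
python3 zoom.py z14.png -10;  python3 ov.py o14.png 0,-14
```

```text
clock 10.967
position [552.049  80.461 161.976]
contact_force [-1.028  0.399 -0.676]
wrist_torque [-0.123  0.206 -0.026]
yaw -12.675361585540603
```

View pics/z14.png

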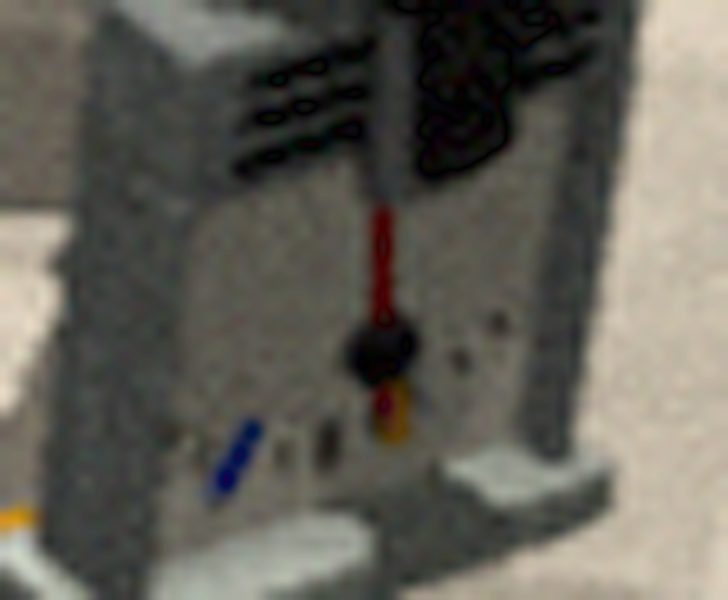

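View pics/o14.png

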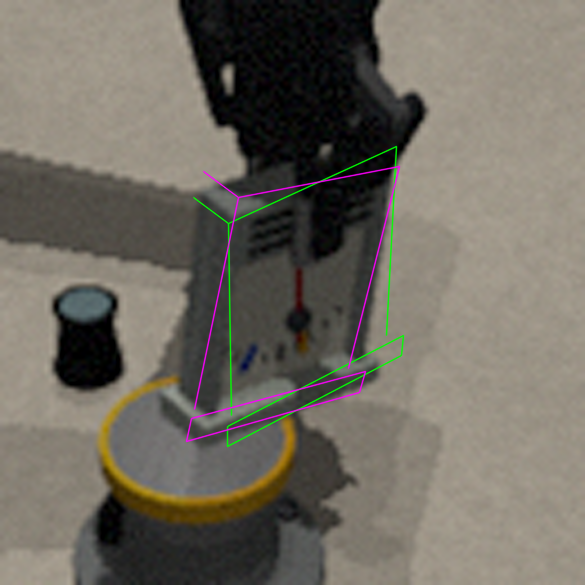

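```bash
cat > big.py <<'E'
import sys
from h import *
im=arm.get_image("scene");np.savez("last.npz",**{k:np.array(v) for k,v in im.items()},pos=arm.read_state()['position'])
P=arm.read_state()['position'];c=w2px(im,P-[0,0,25])[0];b=(int(c[0])-32,int(c[1])-34);print(b)
o=im["color"][b[1]:b[1]+66,b[0]:b[0]+66,::-1];o=cv2.resize(o,None,fx=9,fy=9,interpolation=cv2.INTER_CUBIC)
cv2.imwrite("pics/"+sys.argv[1],cv2.convertScaleAbs(o,alpha=1.6,beta=-20))
E
python3 big.py b14.png
```

```text
(305, 126)
```

View pics/b14.png

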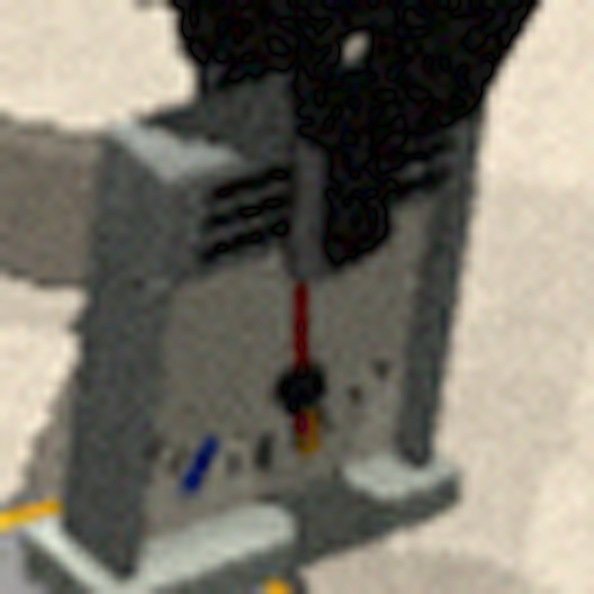

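```bash
cat > fit.py <<'E'
import sys,ast
from h import *
from scipy.optimize import least_squares
d=np.load("last.npz");im={k:d[k] for k in d.files};im["k1"]=float(im["k1"]);pos=d["pos"]
r=47.7
M={'fl':(12,-46,116),'bl':(-12,-46,116),'flb':(12,-46,12),'blb':(-12,-46,12),'frb':(12,46,12),'brt':(17,52,12),'brb':(17,52,0),'blt':(17,-52,12),
'Y':(12,r*np.sin(.244),78-r*np.cos(.244)),'B':(12,-r*np.sin(.384),78-r*np.cos(.384)),'Z':(12,0,78-r),'bkl':(-17,-52,12)}
b=ast.literal_eval(sys.argv[1]);obs=ast.literal_eval(sys.argv[2])
yaw=np.radians(-12.67)
def model(p,P):
    from scipy.spatial.transform import Rotation as Ro
    Rm=(Ro.from_euler('z',yaw+p[4])*Ro.from_euler('x',p[3])).as_matrix()
    return w2px(im,pos+[0,0,19]+p[:3]+(np.atleast_2d(P)-[0,0,100])@Rm.T)
ks=list(obs);U=np.array([obs[k] for k in ks])/9+np.array(b)-.5+0.5/9
P=np.array([M[k] for k in ks])
f=least_squares(lambda p:np.r_[(model(p,P)-U).ravel(),p[4]/np.radians(1)],[0,0,0,-.1,0],loss='soft_l1')
J=np.linalg.inv(f.jac.T@f.jac)
print('off',f.x[:3].round(1),'tilt',np.degrees(f.x[3]).round(2),'+-',np.degrees(np.sqrt(J[3,3])).round(2),'dyaw',np.degrees(f.x[4]).round(2))
print(dict(zip(ks,(model(f.x,P)-U).round(1).tolist())))
if len(sys.argv)>3: # pointer line tests: print image of pointer (plane x=12+h) for plumb
    for h in (13,15,17):
        for z in (40,30):
            pass
E
python3 fit.py "(305,126)" "{'fl':(178,182),'bl':(110,128),'flb':(137,575),'blb':(65,525),'frb':(430,468),'brt':(458,470),'brb':(457,500),'Y':(313,430),'B':(200,465),'Z':(264,450)}"
```

```text
off [-16.7  21.6 -23.3] tilt -8.36 +- 0.8 dyaw 0.05
{'fl': [-0.3, -0.2], 'bl': [-0.4, 0.3], 'flb': [-1.2, -0.1], 'blb': [-0.2, -0.3], 'frb': [-0.5, -0.5], 'brt': [-0.1, -0.4], 'brb': [-0.8, 0.8], 'Y': [1.6, 0.5], 'B': [3.6, -0.4], 'Z': [2.8, 0.3]}
```

```bash
python3 - <<'E'
import cv2
c=cv2.imread('pics/raw_o8.png')[180:480,170:430];c=cv2.resize(c,None,fx=2.2,fy=2,interpolation=cv2.INTER_CUBIC);cv2.imwrite('pics/z8.png',cv2.convertScaleAbs(c,alpha=1.6,beta=-20))
E
sed -i "s/12,r\*np.sin(.244)/XD,r*np.sin(.244)/;s/(12,-r\*np/(XD,-r*np/;s/(12,0,78-r)/(XD,0,78-r)/;s/^r=47.7/r=47.7;XD=0/" fit.py
sed -i "s/P=np.array(\[M\[k\] for k in ks\])/P=np.array([M[k] for k in ks],float);mk=np.array([k in 'YBZ' for k in ks])/" fit.py
python3 - <<'E'
s=open('fit.py').read()
s=s.replace("def model(p,P):","def model(p,P):\n    P=P.copy();P[mk,0]+=p[5]").replace("p[4]/np.radians(1)]","p[4]/np.radians(1),p[:3]/4]").replace("[0,0,0,-.1,0]","[0,0,0,-.1,0,8]").replace("'dyaw',","'xd',f.x[5].round(1),'dyaw',")
open('fit.py','w').write(s)
E
python3 fit.py "(305,126)" "{'fl':(178,182),'bl':(110,128),'flb':(137,575),'blb':(65,525),'frb':(430,468),'brt':(458,470),'brb':(457,500),'Y':(313,430),'B':(200,465),'Z':(264,450)}"
```

```text
off [ 0.2  0.5 -3.3] tilt -8.37 +- 0.8 xd 5.0 dyaw 0.71
{'fl': [-0.3, -0.6], 'bl': [-0.7, -0.2], 'flb': [-1.3, 1.3], 'blb': [-0.7, 0.8], 'frb': [0.2, 0.0], 'brt': [0.8, 0.2], 'brb': [0.0, 1.5], 'Y': [-0.1, -0.6], 'B': [1.5, -1.3], 'Z': [1.0, -0.7]}
```

View pics/z8.png

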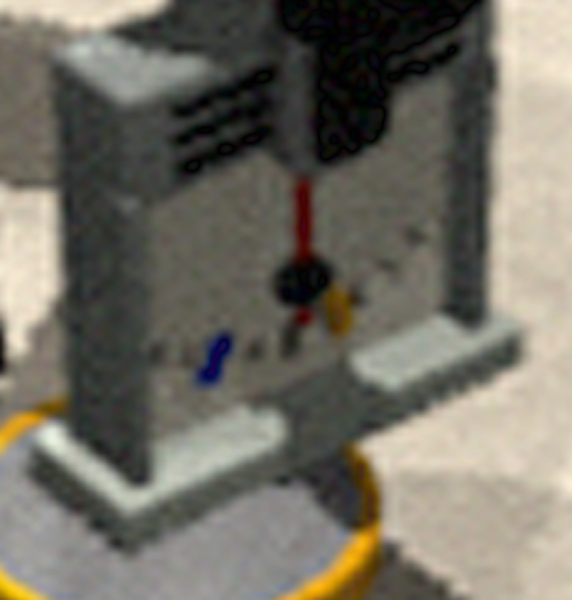

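Request:
apply_moves(plan=[0.443, 0.0001, 0.0005, -0.001, 0, 0.443, 0.0003, 0.0015, -0.0017, 0, 0.443, 0.0006, 0.0027, -0.0024, 0, 0.443, 0.0009, 0.0039, -0.0031, 0, 0.443, 0.0012, 0.0052, -0.0038, 0, 0.443, 0.0015, 0.0065, -0.0044, 0, 0.443, 0.0018, 0.0078, -0.005, 0, 0.443, 0.0018, 0.0078, -0.005, 0])

```text
clock: 11.68
position: [554.1, 88.6, 157.0]
ee_rot: [-0.625, 0.781, -0.0, 0.0]
contact_force: [-0.4, 1.0, 2.5]
gripper_width: 24.3
```

```bash
python3 ov.py o15.png 0,-14; python3 big.py b15.png
```

```text
clock 11.733
position [554.086  88.535 157.045]
contact_force [-2.048  0.675  2.178]
wrist_torque [ 0.158  0.465 -0.024]
yaw -12.657834695911534
(308, 127)
```

View pics/b15.png

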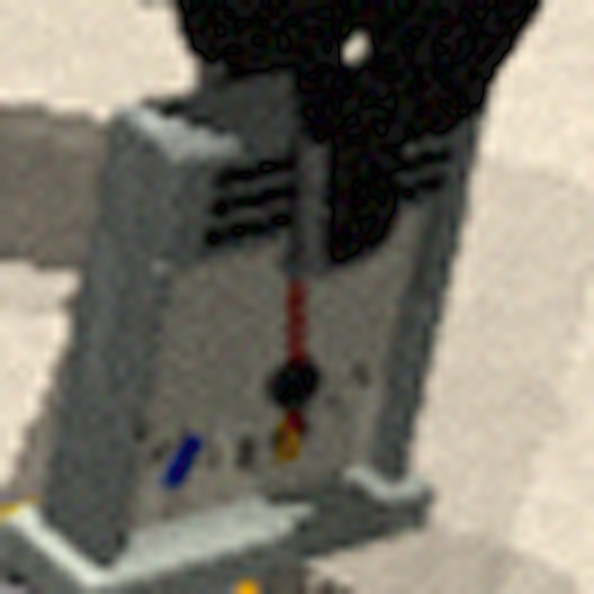

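View pics/o15.png

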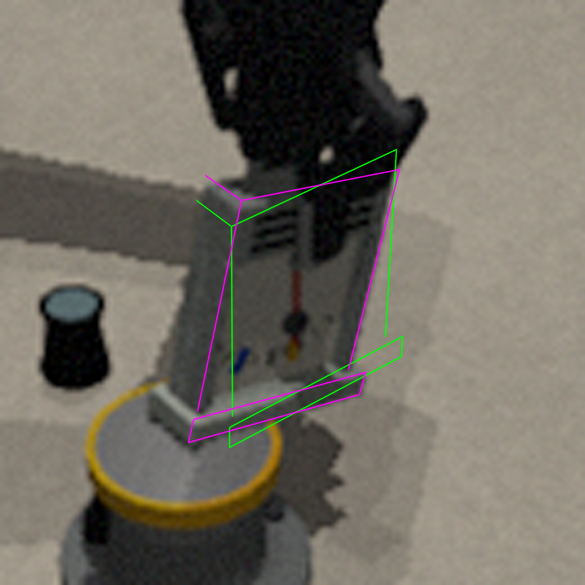

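```bash
python3 fit.py "(308,127)" "{'fl':(182,160),'bl':(118,112),'flb':(122,562),'blb':(52,512),'frb':(405,482),'brt':(432,490),'brb':(429,522),'Y':(288,440),'B':(183,461),'Z':(246,452)}"; python3 zoom.py z15.png -12; python3 -c "
from bench import arm;s=arm.read_state();print(s['position'],s['contact_force'],s['clock'])"
```

```text
off [-0.1 -0.1 -3.7] tilt -12.75 +- 0.79 xd 4.5 dyaw 0.37
{'fl': [0.2, -0.1], 'bl': [-0.7, -0.4], 'flb': [-2.1, 1.5], 'blb': [-1.6, 1.1], 'frb': [0.1, 0.3], 'brt': [0.7, -0.1], 'brb': [-0.1, 1.1], 'Y': [0.4, -1.3], 'B': [1.4, -1.4], 'Z': [0.7, -0.8]}
[554.09107854  88.45773116 157.07563656] [-0.16647296  0.39228203  2.4099663 ] 11.8333
```

View pics/z15.png

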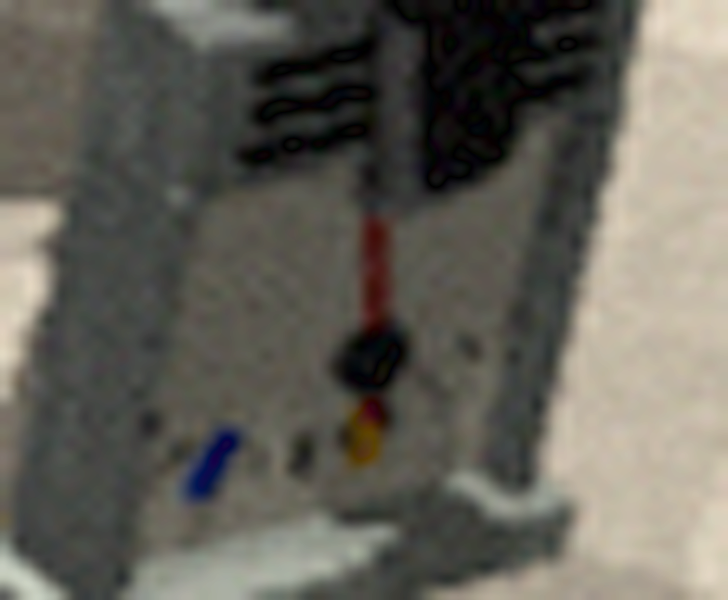

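Request:
apply_moves(plan=[0.443, 0.0002, 0.001, -0.0005, 0, 0.443, 0.0004, 0.002, -0.0008, 0, 0.443, 0.0007, 0.003, -0.0012, 0, 0.443, 0.0007, 0.003, -0.0012, 0, 0.443, 0.0007, 0.003, -0.0012, 0, 0.443, 0.0007, 0.003, -0.0012, 0])

```text
clock: 12.33
position: [554.7, 91.3, 155.8]
ee_rot: [-0.625, 0.781, -0.0, 0.0]
contact_force: [-1.6, -0.1, 2.7]
gripper_width: 24.1
```

```bash
python3 big.py b16.png;python3 zoom.py z16.png -12;  python3 -c "
from bench import arm;s=arm.read_state();print(s['position'],s['contact_force'],s['clock'],s['gripper_width'])"
```

```text
(309, 127)
[554.69935295  91.29197475 155.787119  ] [-1.50634228  1.09107774  2.8936118 ] 12.4333 24.08172134331048
```

View pics/z16.png

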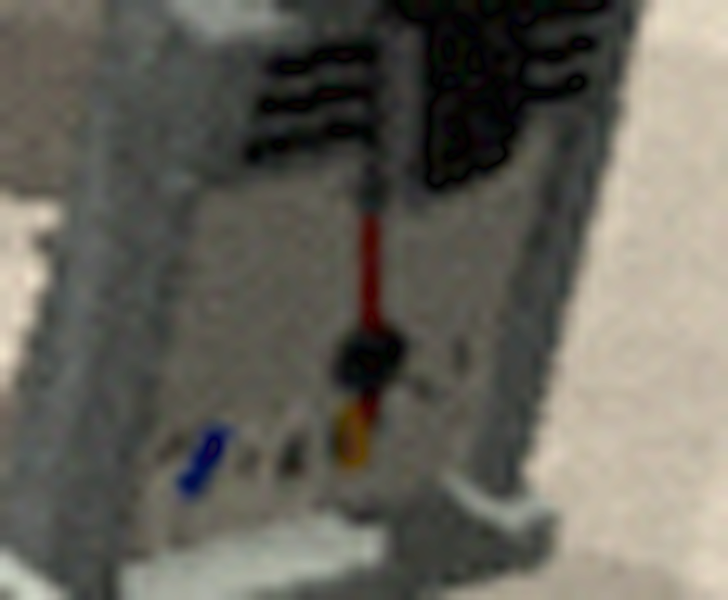

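View pics/b16.png

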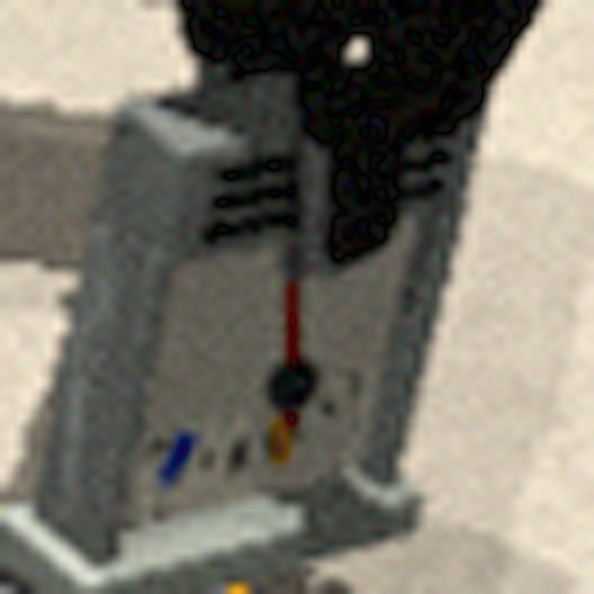

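```bash
python3 fit.py "(309,127)" "{'fl':(187,155),'bl':(127,106),'flb':(112,560),'blb':(40,508),'frb':(392,488),'brt':(418,500),'brb':(413,532),'Y':(280,440),'B':(177,458),'Z':(238,453)}"
```

```text
off [-0.4  0.  -4. ] tilt -14.94 +- 0.84 xd 4.4 dyaw 0.47
{'fl': [0.2, -0.3], 'bl': [-1.1, -0.5], 'flb': [-2.0, 1.3], 'blb': [-1.3, 1.1], 'frb': [0.1, 0.6], 'brt': [0.8, -0.1], 'brb': [0.1, 1.1], 'Y': [0.3, -0.9], 'B': [1.2, -1.1], 'Z': [0.6, -0.7]}
```

Run:
```python
import numpy as np,subprocess
from h import *
d=dict(np.load("last.npz"));keep=dict(d)
d['pos']=np.array([546.466,54.941,168.369]);im={k:d[k] for k in d};im['k1']=float(im['k1'])
g=np.array([np.cos(np.radians(-12.67)),np.sin(np.radians(-12.67)),0])
c=w2px(im,d['pos']+[0,0,19-50])[0];b=(int(c[0])-65,int(c[1])-65)
np.savez("last.npz",**d)
O={'fl':(125,105),'bl':(60,55),'flb':(147,485),'blb':(80,430),'frb':(485,325),'brt':(520,330),'brb':(520,360),'Y':(340,308),'B':(213,360),'Z':(290,340)}
o={k:tuple(((np.array(v)/[2.2,2]+[170,180])/4.5*9).tolist()) for k,v in O.items()}
print(subprocess.run(['python3','fit.py',str(b),str(o)],capture_output=True,text=True).stdout)
np.savez("last.npz",**keep)
```

```text
off [-0.2 -0.3 -3.7] tilt -0.29 +- 0.77 xd 5.4 dyaw 0.5
{'fl': [0.2, -0.0], 'bl': [-1.2, -0.3], 'flb': [-0.9, 0.8], 'blb': [-1.4, 0.8], 'frb': [0.2, 0.3], 'brt': [0.4, -0.2], 'brb': [0.2, 0.9], 'Y': [0.1, -0.3], 'B': [1.4, -1.1], 'Z': [0.7, -1.1]}
```

Request:
apply_moves(plan=[0.45, 0, 0, 0, 0, 0.5, 0, 0, 0, 0, 0.6, 0, 0, 0, 0, 0.8, 0, 0, 0, 0, 1, 0, 0, 0, 0, 1, 0, 0, 0, 0])

```text
clock: 12.93
position: [554.7, 91.3, 155.8]
ee_rot: [-0.625, 0.781, -0.0, 0.0]
contact_force: [-0.7, 0.7, 3.9]
gripper_width: 23.4
```

Request:
apply_moves(plan=[1, 0, 0, 0.0005, 0, 1, 0, 0, 0.001, 0, 1, 0, 0, 0.0015, 0, 1, 0, 0, 0.0015, 0, 1, 0, 0, 0.0015, 0, 1, 0, 0, 0.0015, 0, 1, 0, 0, 0.0015, 0])

```text
clock: 13.52
position: [554.6, 91.2, 157.1]
ee_rot: [-0.625, 0.781, -0.0, 0.0]
contact_force: [-0.6, 1.2, 1.5]
gripper_width: 23.5
```

```bash
python3 big.py b17.png;python3 zoom.py z17.png -12;  python3 -c "
from bench import arm;s=arm.read_state();print(s['position'],s['contact_force'],s['clock'],s['gripper_width'])"
```

```text
(309, 126)
[554.62522295  91.22532752 157.1716675 ] [-0.07440282  0.09923464  1.66978987] 13.6167 23.316132474527635
```

View pics/z17.png

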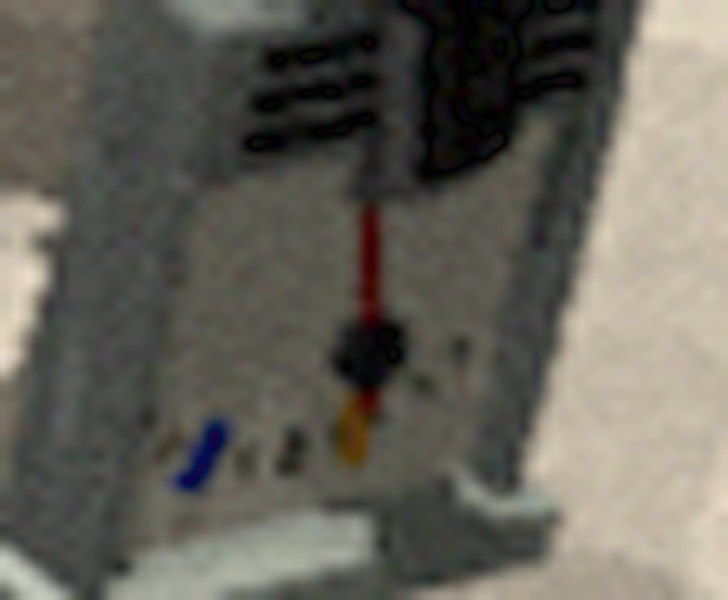

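View pics/b17.png

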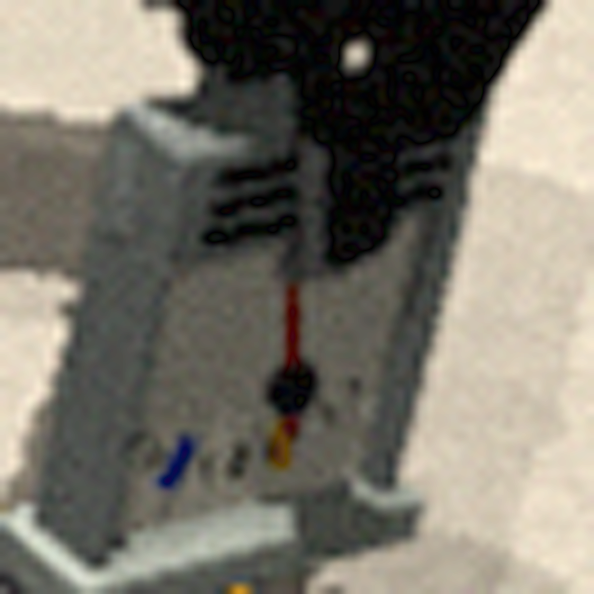

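Request:
apply_moves(plan=[1, 0, 0, 0.0005, 0, 1, 0, 0, 0.001, 0, 1, 0, 0, 0.0012, 0, 1, 0, 0, 0.0012, 0, 1, 0, 0, 0.0012, 0, 1, 0, 0, 0.0012, 0, 1, 0, 0, 0.0012, 0, 1, 0, 0, 0.0012, 0])

```text
clock: 14.28
position: [554.6, 91.2, 158.4]
ee_rot: [-0.625, 0.781, 0.0, 0.0]
contact_force: [0.1, 1.0, 0.0]
gripper_width: 23.3
```

Request:
apply_moves(plan=[1, 0, 0, 0, 0, 1, 0, 0, 0, 0, 1, 0, 0, 0, 0, 1, 0, 0, 0, 0, 1, 0, 0, 0, 0, 1, 0, 0, 0, 0, 1, 0, 0, 0, 0, 1, 0, 0, 0, 0])

```text
clock: 14.95
position: [554.6, 91.2, 158.4]
ee_rot: [-0.625, 0.781, 0.0, -0.0]
contact_force: [0.1, 0.7, 0.3]
gripper_width: 23.4
```

```bash
python3 big.py b18.png;python3 zoom.py z18.png -12
python3 - <<'E'
from h import *
im=arm.get_image("scene");save(im,"full18.png")
f=[]
for i in range(6):
    arm.get_image("top");s=arm.read_state();f.append(s['contact_force'])
print(np.mean(f,0),np.std(f,0),s['position'],s['clock'])
E
```

```text
(309, 126)
[0.45304284 1.11395573 0.232569  ] [0.5076318  0.40757014 0.5181023 ] [554.62497333  91.1771176  158.43213055] 15.4
```

View pics/z18.png

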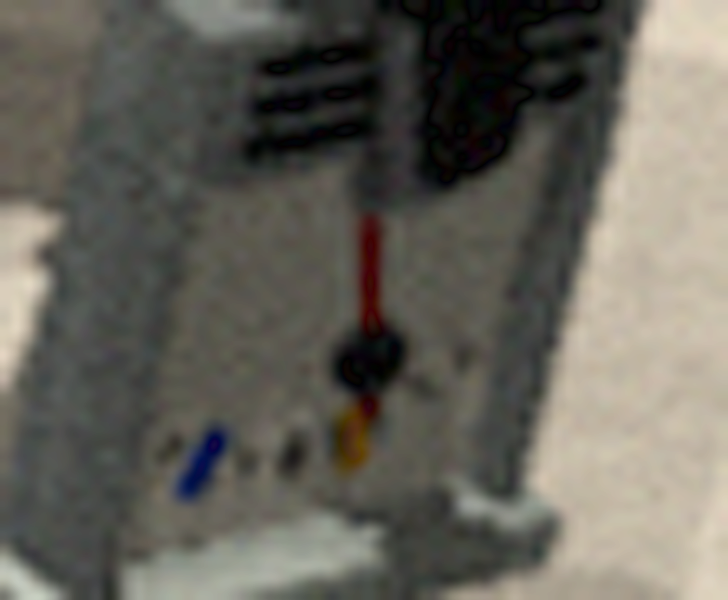

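View pics/b18.png

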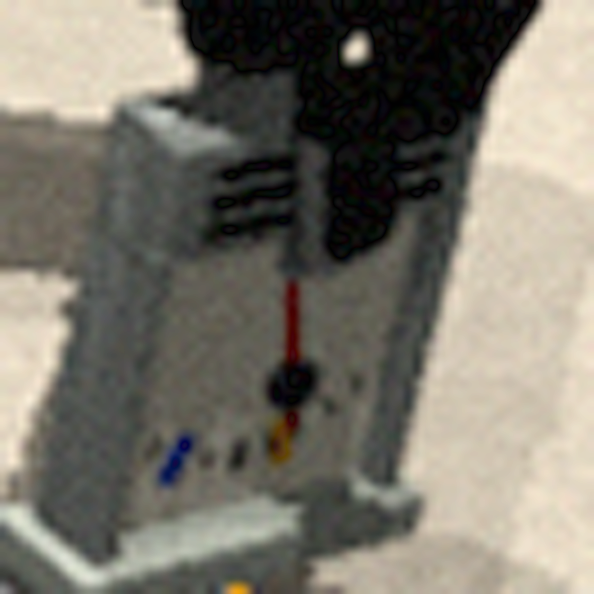

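View pics/full18.png

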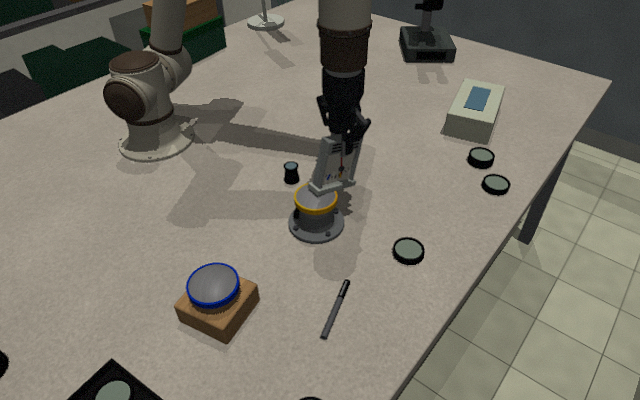

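```bash
python3 -c "
from bench import arm;print(arm.job_done())"
```

```text
the job is handed in; nothing more can be done
None
```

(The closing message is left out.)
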